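# Load a power module into the drawer of a test box

## Robot

A 6-joint arm with a two-finger parallel gripper is mounted at the origin on the work surface. World frame = base frame: x ahead of the robot, y to its left, z up, the work surface at z = 0. Lengths are in m, angles in degrees, forces in N, time in s.
With the tool pointing down it reaches from about 0.375 to 0.975 m from the base axis. Payload 3.8 kg.
Tool frame: the origin (TCP) lies on the centre line of the jaws, within the pads' length; the fingertips stand 17 mm ahead of it and the grasp point (between the pads) lies 2 mm behind it; y points along the fingers, z is the direction in which the jaws open and shut, and the axes are right-handed (so a half turn about y gives the same grasp; the last joint's range is limited). The gripper opens to 88 mm and grips with 3 to 60 N. Pads are 18 mm wide; open, the fingers measure 123 mm over their backs; the gripper's body (75 mm by 187 mm) begins 45 mm behind the grasp point.
Start: joints at [-68.52, 15.12, 91.902, -0, 72.978, -2.114], TCP at [0.27, -0.619, 0.256] pointing down, gripper open.
Joint ranges: [-150.88, 150.88], [-54.13, 125.18], [17.81, 147.31], [-75.09, 255.09], [0, 152.58], [-146.25, 146.25]. Speed limits (degrees/s): [147.25, 147.25, 180, 180, 180, 180].

## Interface

Orientations are given as a 3x3 rotation matrix whose columns are the frame's x, y, z axes.
In Python, from workcell import get_obs, grab_frame, manip gives the robot as it stands. The module is installed in compiled form; this text tells all that it offers.
- The arm moves only by the tool servo_tool, never from a script. Its argument "series" is a list that holds one entry, the list of rows, each a list of 5 numbers: the opening, from -1 (shut) to 1 (fully open), then the shift along the tool's x, y, z scaled (see below), then the turn about the tool's y scaled (see below). In form: [[[fingers, dx, dy, dz, turn], ...]]. A call has 1 to 8 rows; each row shifts and turns the pose as measured when the row begins, along the tool's axes as they then stand; what a row does not reach is not made up. The controller multiplies each number of a shift by 25 cm and each number of a turn by 90 degrees. A row lasts 1/12 s, in which the tool goes at most 41.7 mm and 7.16 degrees, less where a joint would pass 70% of its speed; a pose out of reach is approached as far as the arm can. A call with a number of a shift or a turn outside -1 to 1 is refused whole. A call with a gripper value outside its range is refused whole. The fingers move at their own pace and stop on an object; "newtons" is the grip in N (left out, the last holds). Time passes only in rows, so rows that do not move let the fingers close. It gives the time, the measured TCP pose, the force and the opening at its end, in the units of the state.
- get_obs(): the state, without advancing time (a new reading comes with each control period).
- grab_frame(name): name is "side" or "top" or "wrist"; returns a dict with "frame" (384x512x3 uint8, red, green, blue), "fx", "fy", "cx", "cy" (pixels), "R" (3x3) and "t" (3): a world point X has camera coordinates R X + t. Camera axes: x right, y down, z forward; pixel columns grow to the right and rows downward; lengths in m; the calibration is good to about 2 mm. A picture is of the moment at which its call begins. There is no depth.
- manip.job_done(): hands the job in, once; it reports no verdict.
The state is a dict: "time": time; "q": joint angles; "qvel": joint speeds; "effort": joint torques, N m; "eef_pos": TCP position; "ee_rot": TCP orientation; "force": force on the tool from outside, world axes, zero at the start; "ft_torque": the same for the moment, N m; "opening": finger opening in m.
Only numpy, scipy, OpenCV 4.12 (cv2) and the standard library are available. Lean on these libraries where they do the work, as an engineer would, in place of code of your own. Each camera call takes 0.05 s, during which the arm holds its last target. There are 200 camera calls.

## Task

Pull the drawer of the grey test box all the way out to its stop, then set the power module (the metal plate carrying a circuit board and a finned heat sink) gently down on the black test bed in the drawer, so that its two holes slip over the two upright pins and the plate lies flat. Leave the drawer fully out and do not shift the smaller board, bottle or multimeter.

Things in the scene. Friction and masses are not known exactly. Their poses are not given: they have to be found in the camera images.
- tester: Grey sheet-metal test box fixed to the bench, 220 deep (x) x 260 wide (y) x 125 high, with one drawer. Origin: centre of its underside; its x axis points from its front into the box, z up. The drawer front panel (closed) is the front face at x = -110; the box's shell begins at x = -98. A loose solder spool, 56 mm wide and 40 high, stands on the middle of its top.
- drawer (a joint): Drawer travel in m: 0 closed, 0.150 at the outer stop. It slides along the tester's -x and needs about 3 N; it starts closed or up to 30 mm open.
- handle (a point): Centre of the drawer's handle, 90 mm above the bench, moving with the drawer: a level steel bar 10 mm thick, 120 mm long along the tester's y, on end posts 110 mm apart. Its centre is 40 mm in front of the flat drawer panel: 35 mm free between bar and panel, open above and below. The panel's top edge is 28 mm above the bar's centre. Axes as the tester's.
- nest (a point): Centre of the top face of the drawer's black test bed (96 x 156 mm), 55 mm above the bench, 125 mm behind the handle bar; moves with the drawer, axes as the tester's. Two steel pins stand on it at x = 0, y = +62 and -62 mm: 9 mm thick, 16 high, the upper 8 tapering to 3. Drawer out: 77 mm from centre to the box's shell (125 high), 73 mm to the drawer panel (118 high).
- module: Power module, about 450 g: aluminium plate 90 (x) x 150 (y) x 6 mm with 14 mm through holes at x = 0, y = +62 and -62 mm, a green board on it, and in the middle a finned heat sink 36 (x) x 60 (y) mm with flat sides to grip, its top 48 mm above the underside; parts at |y| 34 to 48 mm stay below 22 mm. Origin: centre of the underside, z up. Fits either way round.
- spare_board: Smaller bare circuit board 70 (x) x 110 (y) x 3 mm with low black blocks up to 23 mm, no plate and no heat sink; loose bystander. Origin: centre of its underside.
- flux_bottle: Small bottle, 36 mm wide, 90 mm high, loose bystander. Origin: centre of its underside.
- meter: Black multimeter 150 (x) x 76 (y) x 42 mm, loose bystander. Origin: centre of its underside.

How it is judged (in metres and radians):
On the way:
1. the drawer has been pulled out to within 6 mm of its stop (144 mm or more of its 150 mm travel) (value of joint drawer above 0.144 m), for 0.2 s.
At the end, for the whole second after the job is handed in: The drawer is still out, within 6 mm of its stop; the module lies at rest and flat on the test bed with both holes over the pins, its plate within 3 mm of the bed in height, its centre within 5 mm of the bed's centre and square to it within 5 degrees, either way round, heat sink up (value of joint drawer above 0.144 m and horizontal distance between module and nest below 0.005 m and z of module in the frame of nest between -0.003 and 0.003 m and angle between the x axis of module and the x axis of nest, either way round below 0.09 rad and angle between module's own z axis and vertical below 0.05 rad and linear speed of module below 0.02 m/s); the robot touches nothing.
It fails at once if the smaller circuit board, small bottle or multimeter has been shifted by more than 30 mm (distance of any of spare_board, flux_bottle, meter from where it was at the start of the episode above 0.03 m).
It fails at once if the module has been dropped or driven onto the test bed: moving faster than 0.3 m/s within 40 mm above it (horizontal distance between module and nest below 0.04 m and z of module in the frame of nest below 0.04 m and linear speed of module above 0.3 m/s).
It also fails if it takes over 58 s, if anything falls off the work surface, if the arm or the gripper's body presses on something with over 40 N, if the wrist force passes 120 N, or if a joint passes its speed limit or range.

## Working session

There is one attempt and no reset: what is moved stays moved. The work goes in short steps, Python scripts to look and compute and a tool call to move; the robot and the scene stay as the last step left them, time stands still between calls to the robot, and variables do not carry over. Pictures are saved under pics/ and viewed, about 8 in all and at most 12, crops included, and the job is handed in when it is done.

Besides the shell and the picture viewer there is one more tool, called after "Call:" as name(argument=value, ...) on one line, values as JSON. servo_tool: Moves the arm, as the interface text tells. Its arguments: {"type":"object","properties":{"series":{"type":"array"},"newtons":{"type":"number"}},"required":["series"]}

```bash
mkdir -p pics; cat > h.py <<'E'
import numpy as np, cv2
from workcell import get_obs, grab_frame, manip
def snap(n,f):
    d=grab_frame(n); cv2.imwrite('pics/'+f,d['frame'][:,:,::-1]); return d
def ray(d,u,v,z):
    R=np.array(d['R']);t=np.array(d['t']);c=-R.T@t
    r=R.T@np.array([(u-d['cx'])/d['fx'],(v-d['cy'])/d['fy'],1]); return c+r*(z-c[2])/r[2]
def proj(d,X):
    p=np.array(d['R'])@np.array(X)+np.array(d['t']); return d['fx']*p[0]/p[2]+d['cx'],d['fy']*p[1]/p[2]+d['cy']
E
python3 - <<'E'
from h import *
import pickle
for n in ('top','side'):
    d=snap(n,n+'0.png'); pickle.dump(d,open(n+'.pkl','wb')); print(n,d['fx'],d['fy'],d['cx'],d['cy'],-np.array(d['R']).T@d['t'],np.round(d['R'],3).tolist())
o=get_obs(); print(o)
E
```

```text
top 482.3640465299977 482.3640465299977 260.14708715371654 196.25325942438843 [ 0.39567215 -0.18160066  1.46377322] [[-0.026, -0.999, -0.023], [-0.99, 0.029, -0.136], [0.137, 0.019, -0.99]]
side 493.7459851156338 493.7459851156338 257.6628832967127 189.45039313402071 [1.18307256 0.42508015 0.93415838] [[-0.715, 0.699, 0.013], [0.486, 0.51, -0.71], [-0.503, -0.501, -0.704]]
{'time': 0.1, 'q': array([-6.85201789e+01,  1.51653265e+01,  9.19713595e+01, -4.81774803e-04,
        7.29787808e+01, -2.11328021e+00]), 'qvel': array([-0.01667406, -0.11045593, -0.20801507, -0.0107855 ,  0.04289661,
       -0.07065785]), 'effort': array([-8.74740135e-05, -5.03618002e+01, -3.58071113e+01,  7.29834032e-02,
        2.33505678e-02, -6.29522401e-05]), 'eef_pos': array([ 0.26994759, -0.61801684,  0.2545263 ]), 'ee_rot': array([[-9.16409963e-01, -7.45421542e-04,  4.00240208e-01],
       [-4.00240897e-01,  1.87236160e-03, -9.16408053e-01],
       [-6.62840906e-05, -9.99997969e-01, -2.01419901e-03]]), 'force': array([-0.01129143, -0.32482653, -0.20634363]), 'ft_torque': array([ 0.01910535,  0.01152379, -0.01747101]), 'opening': 0.08801828660723258}
```

View pics/top0.png

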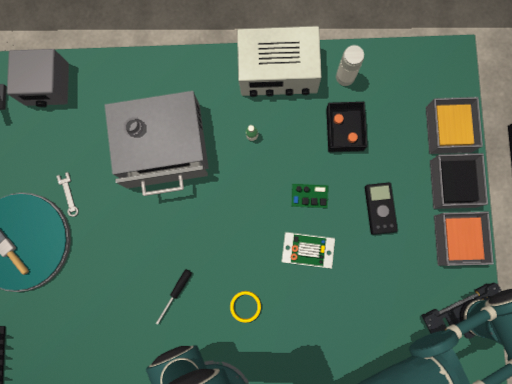

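View pics/side0.png

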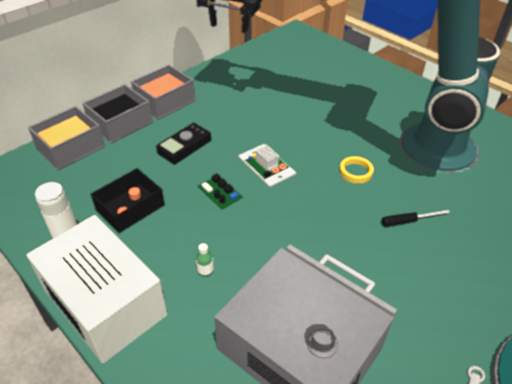

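The top view shows the tester at about (157,140) with its handle bar from (143,190) to (183,186). The module is at (308,251), the spare board at (310,195), the bottle at (252,132) and the meter at (381,208). Next I'll measure the handle and the module.

```bash
cat > m.py <<'E'
from h import *
import pickle
d=pickle.load(open('top.pkl','rb')); im=d['frame']; hsv=cv2.cvtColor(im,cv2.COLOR_RGB2HSV)
def comp(mask,box):
    x0,y0,x1,y1=box; m=np.zeros_like(mask); m[y0:y1,x0:x1]=mask[y0:y1,x0:x1]
    cs=cv2.findContours(m,cv2.RETR_EXTERNAL,cv2.CHAIN_APPROX_NONE)[0]
    return max(cs,key=cv2.contourArea)
# module: non-bench colours (bench is dark green)
m=((hsv[...,2]>120)).astype(np.uint8)
m=cv2.morphologyEx(m,cv2.MORPH_CLOSE,np.ones((9,9)))
c=comp(m,(270,220,345,280)); r=cv2.minAreaRect(c); b=cv2.boxPoints(r); 
P=np.array([ray(d,u,v,.006) for u,v in b]); print('module',r,P.mean(0),np.linalg.norm(P[1]-P[0]),np.linalg.norm(P[2]-P[1]),P)
# handle
m=((hsv[...,2]>150)).astype(np.uint8); c=comp(m,(132,172,195,200)); r=cv2.minAreaRect(c);print(r, cv2.boundingRect(c))
pts=[ray(d,u,v,.09) for u,v in cv2.boxPoints(r)]; print(np.round(pts,3))
# tester top
for u,v in [(107,107),(195,93),(203,151),(112,166)]: print('top',ray(d,u,v,.125))
for n,b,z in (('spare',(310,195),.003),('bottle',(252,137),.0),('meter',(381,208),.04)): print(n,ray(d,*b,z))
big=cv2.resize(im[80:215,90:220],None,fx=5,fy=4.4,interpolation=cv2.INTER_CUBIC);cv2.imwrite('pics/t1.png',big[:,:,::-1])
E
python3 m.py
```

```text
module ((308.0384826660156, 249.6923370361328), (52.09458923339844, 31.876924514770508), 7.125016689300537) [ 0.43142161 -0.29274106  0.006     ] 0.0954075118197639 0.15633249202909053 [[ 0.39601912 -0.20832275  0.006     ]
 [ 0.49024807 -0.22327258  0.006     ]
 [ 0.46652307 -0.37779434  0.006     ]
 [ 0.37289617 -0.36157459  0.006     ]]
((161.89501953125, 185.43594360351562), (13.152514457702637, 40.417964935302734), 80.78897094726562) (142, 176, 41, 20)
[[0.637 0.19  0.09 ]
 [0.653 0.074 0.09 ]
 [0.614 0.068 0.09 ]
 [0.599 0.184 0.09 ]]
top [0.85472733 0.28093985 0.125     ]
top [0.88806649 0.02489576 0.125     ]
top [0.71549126 0.00340763 0.125     ]
top [0.68005136 0.2635988  0.125     ]
spare [ 0.59692407 -0.30568353  0.003     ]
bottle [ 7.85139131e-01 -1.32938829e-01  2.22044605e-16]
meter [ 0.54690422 -0.51012103  0.04      ]
```

View pics/t1.png

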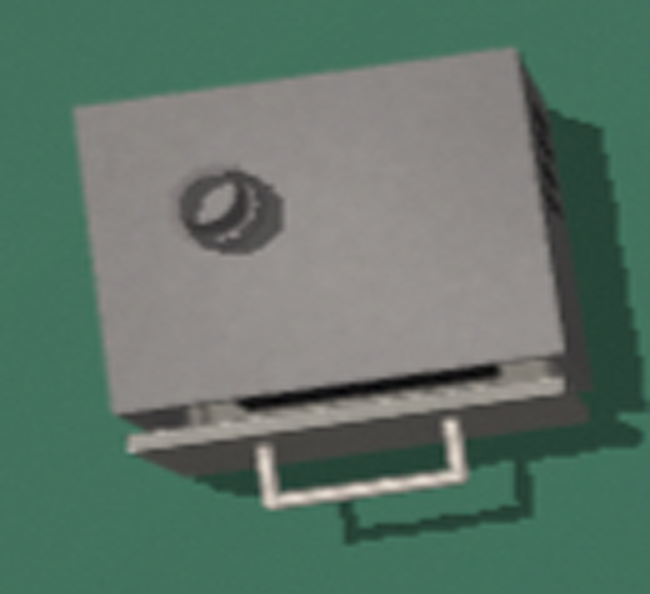

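The crop shows the drawer slightly open. The bar corners are at about (144,193.6) and (182.4,188), and the front edge of the shell top runs (113.6,173.6) to (202.4,160).

```bash
cat >> h.py <<'E'
def plan(X,ang=None):
    """rows needed to reach world X (m) and tool-z heading ang (deg): tool-frame shift /0.25, turn/90"""
    o=get_obs();R=np.array(o['ee_rot']);p=np.array(o['eef_pos']);s=R.T@(np.array(X)-p)
    a=np.degrees(np.arctan2(R[1,2],R[0,2]));print('t',round(o['time'],2),'tcp',p.round(4),'zdir',round(a,2),'q6',round(o['q'][5],1),'F',np.round(o['force'],1),'op',round(o['opening'],4),'tooly',R[:,1].round(3))
    dt=0 if ang is None else (ang-a+90)%180-90
    # turning about tool y (down): world heading changes by -turn
    print('shift tool mm',(s*1000).round(1),'rows units',(s/.25).round(3),'turn deg',round(-dt,2),'units',round(-dt/90,4))
E
python3 - <<'E'
from h import *
import pickle
d=pickle.load(open('top.pkl','rb'))
c=[ray(d,u,v,.125)[:2] for u,v in [(105,104.3),(193.6,90.9),(202.4,160),(113.6,173.6)]]
for i in range(4):
    e=c[(i+1)%4]-c[i]; print('edge',np.linalg.norm(e),np.degrees(np.arctan2(e[1],e[0]))%90)
print(np.mean(c,0))
a=ray(d,144,192.7,.09)[:2];b=ray(d,182.4,187.1,.09)[:2]; e=a-b; print(a,b,np.linalg.norm(e),np.degrees(np.arctan2(e[1],e[0]))-90,(a+b)/2)
psi=np.radians(np.degrees(np.arctan2(e[1],e[0]))-90); X=np.array([np.cos(psi),np.sin(psi)])
front=(c[2]+c[3])/2; print('bar->shell along x',(front-(a+b)/2)@X, 'open=',(front-(a+b)/2)@X-52)
plan([*((a+b)/2),.25],np.degrees(psi))
E
```

```text
edge 0.2599213674930436 6.959825576499824
edge 0.20647922819466133 6.544878772357492
edge 0.25524446259698913 7.089085573881334
edge 0.2070741002764979 7.840351716132962
[0.77622472 0.14497332]
[0.6058265  0.18071677] [0.61889622 0.06909621] 0.11238312207609105 6.6783886073354495 [0.61236136 0.12490649]
bar->shell along x 0.0617076253581383 open= -51.93829237464186
t 0.1 tcp [ 0.2699 -0.618   0.2545] zdir -66.41 q6 -2.1 F [-0.  -0.3 -0.2] op 0.088 tooly [-0.001  0.002 -1.   ]
shift tool mm [-611.1    5.7 -543.8] rows units [-2.445  0.023 -2.175] turn deg -73.09 units -0.8121
```

Call:
servo_tool(series=[[[1,-0.12,0,-0.107,0],[1,-0.12,0,-0.107,0],[1,-0.12,0,-0.107,0],[1,-0.12,0,-0.107,0],[1,-0.12,0,-0.107,0],[1,-0.12,0,-0.107,0],[1,-0.12,0,-0.107,0],[1,-0.12,0,-0.107,0]]])

```text
time: 0.77
eef_pos: [0.4033, -0.3213, 0.248]
ee_rot: [[-0.922, -0.006, 0.388], [-0.388, 0.006, -0.922], [0.003, -1.0, -0.008]]
force: [1.8, -0.9, 0.2]
opening: 0.0879
```

Call:
servo_tool(series=[[[-0.32,-0.12,0,-0.107,0],[-0.32,-0.12,0,-0.107,0],[-0.32,-0.12,0,-0.107,0],[-0.32,-0.12,0,-0.107,0],[-0.32,-0.12,0,-0.107,0],[-0.32,-0.12,0,-0.107,0],[-0.32,-0.12,0,-0.107,0],[-0.32,-0.12,0,-0.107,0]]])

```text
time: 1.43
eef_pos: [0.5409, -0.0177, 0.2465]
ee_rot: [[-0.922, -0.009, 0.386], [-0.387, 0.007, -0.922], [0.005, -1.0, -0.01]]
force: [-0.1, 0.1, -0.0]
opening: 0.0369
```

Call:
servo_tool(series=[[[-0.32,0,0,0,-0.079],[-0.32,0,0,0,-0.079],[-0.32,0,0,0,-0.079],[-0.32,0,0,0,-0.079],[-0.32,0,0,0,-0.079],[-0.32,0,0,0,-0.079],[-0.32,0,0,0,-0.079],[-0.32,0,0,0,-0.079]]])

```text
time: 2.1
eef_pos: [0.5413, -0.0053, 0.2419]
ee_rot: [[-0.168, -0.015, 0.986], [-0.986, 0.011, -0.168], [-0.008, -1.0, -0.017]]
force: [0.8, -0.1, -0.6]
opening: 0.03
```

```bash
python3 -c "
from h import *
plan([.612,.125,.2],7)"
```

```text
t 2.1 tcp [ 0.5413 -0.0053  0.2419] zdir -9.66 q6 5.9 F [ 0.8 -0.1 -0.6] op 0.03 tooly [-0.015  0.011 -1.   ]
shift tool mm [-140.    42.1   48.5] rows units [-0.56   0.169  0.194] turn deg -16.66 units -0.1851
```

Call:
servo_tool(series=[[[-0.32,0,0,0,-0.064],[-0.32,0,0,0,-0.064],[-0.32,0,0,0,-0.064],[-0.32,-0.1,0,0.07,0],[-0.32,-0.1,0,0.07,0],[-0.32,-0.1,0,0.07,0],[-0.32,-0.1,0,0.07,0],[-0.32,-0.1,0,0.07,0]]])

```text
time: 2.77
eef_pos: [0.606, 0.1306, 0.2372]
ee_rot: [[0.146, -0.025, 0.989], [-0.989, 0.008, 0.146], [-0.011, -1.0, -0.023]]
force: [0.3, 0.3, -0.3]
opening: 0.0297
```

```bash
python3 -c "
from h import *
import pickle
plan([.612,.125,.15],7)
d=snap('wrist','w1.png');print(np.round(-np.array(d['R']).T@d['t'],3),d['fx'],proj(d,[.612,.125,.09]))
pickle.dump(d,open('w1.pkl','wb'))"
```

```text
t 2.77 tcp [0.606  0.1306 0.2372] zdir 8.42 q6 0.9 F [ 0.3  0.3 -0.3] op 0.0297 tooly [-0.025  0.008 -1.   ]
shift tool mm [ 7.4 87.   7.2] rows units [0.03  0.348 0.029] turn deg 1.42 units 0.0158
[0.597 0.211 0.365] 313.1221255924378 (np.float64(266.4343691421886), np.float64(192.45810360889647))
```

View pics/w1.png

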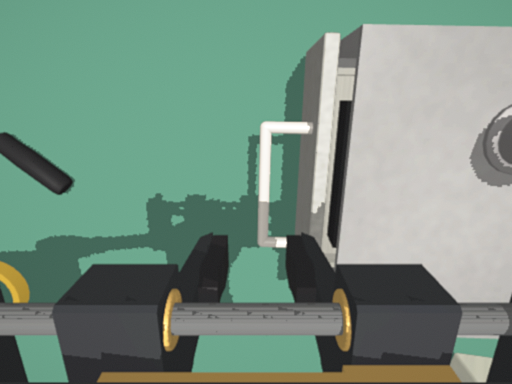

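The wrist view shows the bar upright between the fingers' columns, centred near (265,184), with its ends at rows 125 and 243.

```bash
python3 -c "
from h import *
import pickle
d=pickle.load(open('w1.pkl','rb'))
a=ray(d,265.5,127,.095);b=ray(d,263,241,.095);e=a-b;print(a,b,np.degrees(np.arctan2(e[1],e[0]))-90,(a+b)/2)
m=(a+b)/2
plan([m[0],m[1],.095],7)"
```

```text
[0.60188941 0.18411684 0.095     ] [0.61600758 0.07818173 0.095     ] 7.591181882352785 [0.60894849 0.13114929 0.095     ]
t 2.82 tcp [0.6081 0.1356 0.237 ] zdir 8.53 q6 1.0 F [3.4 2.2 0.7] op 0.0299 tooly [-0.022  0.012 -1.   ]
shift tool mm [  6.6 141.9   3.1] rows units [0.027 0.567 0.012] turn deg 1.53 units 0.017
```

Call:
servo_tool(series=[[[-0.32,0.006,0.09,0.004,0.014],[-0.32,0.006,0.09,0.004,0],[-0.32,0.006,0.09,0.004,0],[-0.32,0,0.09,0,0],[-0.32,0,0.05,0,0],[-0.32,0,0,0,0]]])

```text
time: 3.32
eef_pos: [0.6108, 0.1372, 0.13]
ee_rot: [[0.132, -0.021, 0.991], [-0.991, 0.012, 0.133], [-0.015, -1.0, -0.019]]
force: [-1.1, 0.2, 0.2]
opening: 0.0298
```

```bash
python3 -c "
from h import *
plan([.61,.129,.097],7.3)"
```

```text
t 3.32 tcp [0.6108 0.1372 0.13  ] zdir 7.62 q6 1.8 F [-1.1  0.2  0.2] op 0.0298 tooly [-0.021  0.012 -1.   ]
shift tool mm [ 8.5 32.9 -1.3] rows units [ 0.034  0.132 -0.005] turn deg 0.32 units 0.0035
```

Call:
servo_tool(newtons=25, series=[[[-0.32,0.03,0.06,0,0],[-0.32,0.01,0.05,0,0],[-0.32,0,0.03,0,0],[-0.32,0,0,0,0],[-1,0,0,0,0],[-1,0,0,0,0],[-1,0,0,0,0],[-1,0,0,0,0]]])

```text
time: 3.98
eef_pos: [0.612, 0.1275, 0.0963]
ee_rot: [[0.132, -0.02, 0.991], [-0.991, 0.013, 0.132], [-0.015, -1.0, -0.019]]
force: [0.4, -0.8, -5.7]
opening: 0.0088
```

Call:
servo_tool(series=[[[-1,0,0,-0.06,0],[-1,0,0,-0.08,0],[-1,0,0,-0.08,0],[-1,0,0,-0.08,0],[-1,0,0,-0.08,0],[-1,0,0,-0.08,0],[-1,0,0,-0.06,0]]])

```text
time: 4.57
eef_pos: [0.4899, 0.112, 0.0963]
ee_rot: [[0.131, 0.004, 0.991], [-0.991, 0.017, 0.131], [-0.016, -1.0, 0.006]]
force: [4.1, -0.0, -5.9]
opening: 0.0093
```

```bash
python3 -c "
from h import *
plan([.612-.14*.992,.1275-.14*.127,.0963],7.3)"
```

```text
t 4.57 tcp [0.4899 0.112  0.0963] zdir 7.54 q6 1.2 F [ 4.1 -0.  -5.9] op 0.0093 tooly [ 0.004  0.017 -1.   ]
shift tool mm [  0.   -0.1 -16.9] rows units [ 0.    -0.    -0.068] turn deg 0.24 units 0.0027
```

Call:
servo_tool(series=[[[-1,0,0,-0.03,0],[-1,0,0,-0.03,0],[-1,0,0,-0.03,0],[-1,0,0,-0.03,0]]])

```text
time: 4.9
eef_pos: [0.473, 0.1097, 0.0974]
ee_rot: [[0.132, 0.044, 0.99], [-0.991, 0.022, 0.131], [-0.016, -0.999, 0.046]]
force: [29.8, 4.9, -38.1]
opening: 0.0088
```

Call:
servo_tool(series=[[[-1,0,0,-0.03,0],[-1,0,0,-0.03,0],[-1,0,0,-0.03,0]]])

```text
time: 5.15
eef_pos: [0.4726, 0.1096, 0.0976]
ee_rot: [[0.131, 0.096, 0.987], [-0.991, 0.03, 0.129], [-0.017, -0.995, 0.099]]
force: [26.9, 3.6, -31.8]
opening: 0.0092
```

Call:
servo_tool(series=[[[-0.32,0,0,0,0],[-0.32,0,0,0,0],[-0.32,0,0,0,0],[-0.32,0,0,0,0]]])

```text
time: 5.48
eef_pos: [0.4765, 0.1104, 0.1001]
ee_rot: [[0.131, 0.103, 0.986], [-0.991, 0.031, 0.128], [-0.017, -0.994, 0.106]]
force: [0.4, -0.4, 0.1]
opening: 0.0297
```

```bash
python3 -c "
from h import *
plan([.472,.1096,.2],7.3);print(get_obs()['q'])"
```

```text
t 5.48 tcp [0.4765 0.1104 0.1001] zdir 7.42 q6 1.5 F [ 0.4 -0.4  0.1] op 0.0297 tooly [ 0.103  0.031 -0.994]
shift tool mm [ -1.6 -99.8   6.1] rows units [-0.006 -0.399  0.024] turn deg 0.12 units 0.0014
[  9.614908     0.3096775  126.74439965   1.05618578  46.8335442
   1.45739139]
```

Call:
servo_tool(series=[[[-0.32,0,-0.06,-0.01,0],[-0.32,0,-0.12,0,0],[-0.32,0,-0.16,0,0],[0.9,0,-0.16,0,0],[0.9,0.08,-0.06,-0.02,0],[0.9,0.155,0,-0.03,0],[0.9,0.155,0,-0.03,0],[0.9,0.155,0,-0.03,0]]])

```text
time: 6.15
eef_pos: [0.4493, -0.0313, 0.2459]
ee_rot: [[0.145, 0.104, 0.984], [-0.989, 0.032, 0.142], [-0.017, -0.994, 0.108]]
force: [1.1, -0.0, 0.7]
opening: 0.061
```

```bash
python3 -c "
from h import *
plan([.432,-.29,.22],81.4)"
```

```text
t 6.15 tcp [ 0.4493 -0.0313  0.2459] zdir 8.22 q6 -18.5 F [ 1.1 -0.   0.7] op 0.061 tooly [ 0.104  0.032 -0.994]
shift tool mm [253.9  15.6 -56.6] rows units [ 1.016  0.062 -0.226] turn deg -73.18 units -0.8131
```

Call:
servo_tool(series=[[[1,0.15,0,-0.034,0],[1,0.15,0,-0.034,0],[1,0.15,0,-0.034,0],[1,0.15,0,-0.034,0],[1,0.15,0,-0.034,0],[1,0.15,0,-0.034,0],[1,0.05,0,0,0],[1,0,0,0,-0.079]]])

```text
time: 6.82
eef_pos: [0.4297, -0.291, 0.2439]
ee_rot: [[0.262, 0.113, 0.959], [-0.965, 0.027, 0.26], [0.004, -0.993, 0.116]]
force: [0.4, -0.0, 0.4]
opening: 0.088
```

Call:
servo_tool(series=[[[1,0,0,0,-0.079],[1,0,0,0,-0.079],[1,0,0,0,-0.079],[1,0,0,0,-0.079],[1,0,0,0,-0.079],[1,0,0,0,-0.079],[1,0,0,0,-0.079],[1,0,0,0,-0.079]]])

```text
time: 7.48
eef_pos: [0.4292, -0.2896, 0.2464]
ee_rot: [[0.95, 0.111, 0.292], [-0.297, 0.031, 0.954], [0.097, -0.993, 0.062]]
force: [-0.0, -0.1, -0.1]
opening: 0.088
```

```bash
python3 -c "
from h import *
import pickle
plan([.432,-.29,.15],81.4)
d=snap('wrist','w2.png');pickle.dump(d,open('w2.pkl','wb'));print(proj(d,[.432,-.29,.0]))
d=snap('top','t2.png');pickle.dump(d,open('t2.pkl','wb'))"
```

```text
t 7.48 tcp [ 0.4292 -0.2896  0.2464] zdir 72.99 q6 -115.2 F [-0.  -0.1 -0.1] op 0.088 tooly [ 0.111  0.031 -0.993]
shift tool mm [-6.6 96.  -5.5] rows units [-0.026  0.384 -0.022] turn deg -8.41 units -0.0935
(np.float64(242.68935977547318), np.float64(142.710576071387))
```

View pics/w2.png

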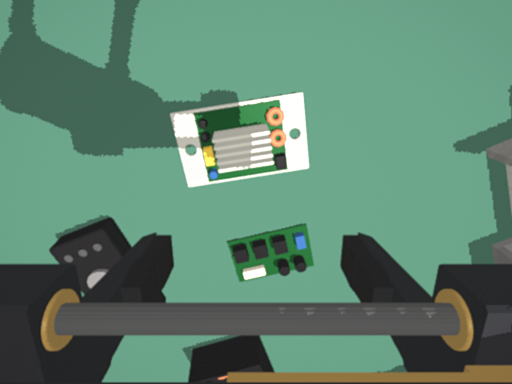

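View pics/t2.png

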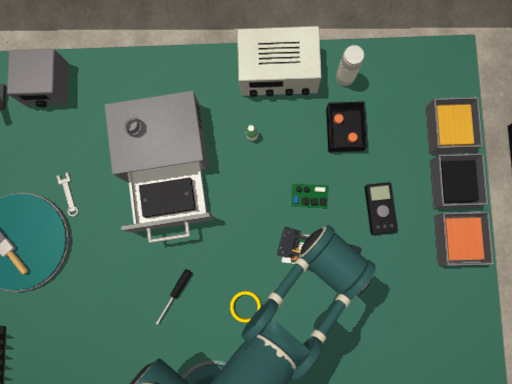

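Wrist view: the module's holes are at about (191,150) and (295,133), and its heat sink fins are at (243,145). Top view: the drawer is out, with the black bed centred near (167,197).

```bash
python3 - <<'E'
from h import *
import pickle
d=pickle.load(open('w2.pkl','rb'))
a=ray(d,191,150.5,.004);b=ray(d,295,133.5,.004);e=b-a
c=(a+b)/2;h=np.degrees(np.arctan2(e[1],e[0]));print('module holes',a,b,np.linalg.norm(e),h,c)
hsv=cv2.cvtColor(d['frame'],cv2.COLOR_RGB2HSV)
m=((hsv[...,1]<60)&(hsv[...,2]>150)).astype(np.uint8);m[:85]=0;m[195:]=0;m[:,:160]=0;m[:,320:]=0
r=cv2.minAreaRect(cv2.findNonZero(m));P=np.array([ray(d,*p,.006) for p in cv2.boxPoints(r)]);print('plate',r,P.mean(0),[np.linalg.norm(P[i]-P[i-1]) for i in (1,2)])
plan([c[0],c[1],.042],h)
d=pickle.load(open('t2.pkl','rb'));im=d['frame'];v=im.max(2)
m=(v<60).astype(np.uint8);k=np.zeros_like(m);k[170:225,130:205]=m[170:225,130:205];k=cv2.morphologyEx(k,cv2.MORPH_CLOSE,np.ones((3,3)))
cc=max(cv2.findContours(k,0,1)[0],key=cv2.contourArea);r=cv2.minAreaRect(cc);P=np.array([ray(d,*p,.055) for p in cv2.boxPoints(r)]);print('bed',r,P.mean(0),P[:,:2])
cv2.imwrite('pics/t2c.png',cv2.resize(im[165:250,115:215,::-1],None,fx=7,fy=7,interpolation=cv2.INTER_CUBIC))
E
```

```text
module holes [ 0.42109982 -0.35049596  0.004     ] [ 0.43943345 -0.22784475  0.004     ] 0.12401387230299041 81.49850243338133 [ 0.43026664 -0.28917035  0.004     ]
plate ((242.19520568847656, 139.79849243164062), (77.72705841064453, 134.80470275878906), 80.96051788330078) [ 0.42929783 -0.28949691  0.006     ] [np.float64(0.14966324865714034), np.float64(0.09277517881705859)]
t 7.58 tcp [ 0.4293 -0.2897  0.2464] zdir 72.66 q6 -114.9 F [0.6 0.1 0.6] op 0.0878 tooly [ 0.112  0.031 -0.993]
shift tool mm [-19.1 203.1 -12. ] rows units [-0.076  0.813 -0.048] turn deg -8.83 units -0.0982
bed ((167.05641174316406, 197.3546600341797), (31.961687088012695, 52.83554458618164), 80.96051788330078) [0.59542699 0.12125139 0.055     ] [[0.6326607  0.20667117]
 [0.65299412 0.05077306]
 [0.55810552 0.03655289]
 [0.53794762 0.19100842]]
```

View pics/t2c.png

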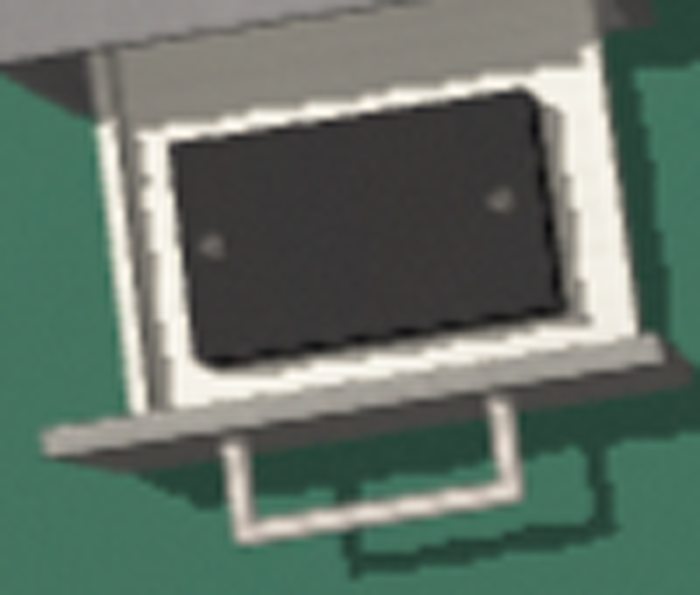

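The crop shows both pins on the bed, at about (212,245) and (500,200) in crop pixels.

Call:
servo_tool(series=[[[1,0,0,0,-0.05],[1,-0.02,0.06,0,-0.05],[1,-0.02,0.12,-0.01,0],[1,-0.01,0.12,-0.01,0],[1,-0.01,0.12,-0.01,0],[1,0,0.06,0,0],[1,0,0,0,0]]])

```text
time: 8.17
eef_pos: [0.4304, -0.2904, 0.127]
ee_rot: [[0.979, 0.119, 0.164], [-0.168, 0.026, 0.985], [0.113, -0.993, 0.046]]
force: [-1.0, 0.3, -0.3]
opening: 0.0883
```

```bash
python3 - <<'E'
from h import *
import pickle
plan([.430,-.2893,.042],81.5)
d=pickle.load(open('t2.pkl','rb'))
for z in (.063,.071):
  a=ray(d,144.86,199.57,z);b=ray(d,186,193.14,z);e=a-b;print(a,b,np.linalg.norm(e),np.degrees(np.arctan2(e[1],e[0]))-90,(a+b)/2)
E
```

```text
t 8.17 tcp [ 0.4304 -0.2904  0.127 ] zdir 80.57 q6 -124.8 F [-1.   0.3 -0.3] op 0.0883 tooly [ 0.119  0.026 -0.993]
shift tool mm [-10.2  84.4  -2.9] rows units [-0.041  0.338 -0.012] turn deg -0.93 units -0.0103
[0.58942074 0.18515465 0.063     ] [0.60495557 0.06346024 0.063     ] 0.12268194634588422 7.274713355403932 [0.59718815 0.12430744 0.063     ]
[0.58831421 0.18306006 0.071     ] [0.60376032 0.06206066 0.071     ] 0.12198129362157593 7.274713355403932 [0.59603727 0.12256036 0.071     ]
```

Call:
servo_tool(series=[[[1,-0.014,0.1,-0.004,-0.01],[1,-0.012,0.1,-0.004,0],[1,-0.01,0.09,0,0],[1,0,0.03,0,0],[1,0,0,0,0]]])

```text
time: 8.58
eef_pos: [0.4343, -0.2899, 0.0491]
ee_rot: [[0.979, 0.124, 0.16], [-0.164, 0.024, 0.986], [0.118, -0.992, 0.043]]
force: [0.0, 0.3, -0.8]
opening: 0.0882
```

```bash
python3 - <<'E'
from h import *
plan([.430,-.2893,.042],81.5)
E
```

```text
t 8.58 tcp [ 0.4343 -0.2899  0.0491] zdir 80.79 q6 -126.5 F [ 0.   0.3 -0.8] op 0.0882 tooly [ 0.124  0.024 -0.992]
shift tool mm [-5.1  6.5 -0.4] rows units [-0.021  0.026 -0.002] turn deg -0.71 units -0.0079
```

Call:
servo_tool(newtons=30, series=[[[1,-0.025,0.026,0,-0.008],[1,0,0.008,0,0],[-1,0,0,0,0],[-1,0,0,0,0],[-1,0,0,0,0],[-1,0,0,0,0],[-1,0,0,0,0]]])

```text
time: 9.17
eef_pos: [0.4328, -0.2918, 0.0464]
ee_rot: [[0.98, 0.132, 0.149], [-0.152, 0.017, 0.988], [0.128, -0.991, 0.037]]
force: [-0.5, 0.2, -4.3]
opening: 0.0601
```

```bash
python3 - <<'E'
from h import *
plan([.430,-.2893,.042],81.5)
E
```

```text
t 9.17 tcp [ 0.4328 -0.2918  0.0464] zdir 81.43 q6 -127.6 F [-0.5  0.2 -4.3] op 0.0601 tooly [ 0.132  0.017 -0.991]
shift tool mm [-3.7  4.1  1.9] rows units [-0.015  0.016  0.008] turn deg -0.07 units -0.0007
```

Call:
servo_tool(series=[[[-1,0.005,-0.04,0.002,0],[-1,0.012,-0.1,0.004,0],[-1,0.015,-0.12,0.005,0],[-1,0.015,-0.12,0.005,0],[-1,0.015,-0.12,0.005,0],[-1,0.01,-0.08,0.003,0],[-1,0,0,0,0]]])

```text
time: 9.75
eef_pos: [0.4258, -0.2859, 0.194]
ee_rot: [[0.982, 0.116, 0.15], [-0.154, 0.029, 0.988], [0.11, -0.993, 0.047]]
force: [0.7, -0.8, -4.2]
opening: 0.0602
```

```bash
python3 - <<'E'
from h import *
import pickle
plan([.595,.12,.2],97.3)
d=snap('wrist','w3.png');pickle.dump((d,get_obs()),open('w3.pkl','wb'))
E
```

```text
t 9.75 tcp [ 0.4258 -0.2859  0.194 ] zdir 81.38 q6 -124.4 F [ 0.7 -0.8 -4.2] op 0.0602 tooly [ 0.116  0.029 -0.993]
shift tool mm [104.3  25.6 426.5] rows units [0.417 0.102 1.706] turn deg -15.92 units -0.1769
```

View pics/w3.png

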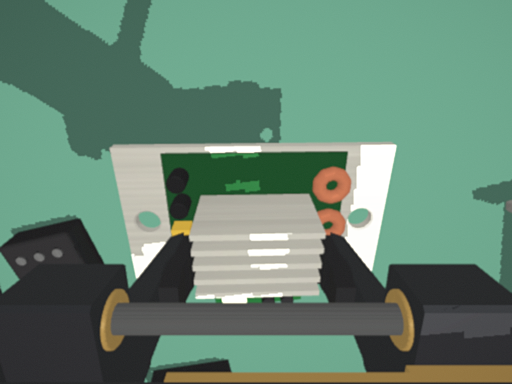

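The wrist view shows the module held by its heat sink. The holes are at about (149,219) and (359,217), and the far plate corners at (112,147) and (396,144). I'll check its hang against the pose it would have if it had moved rigidly with the tool.

```bash
cat > tilt.py <<'E'
from h import *
import pickle
from scipy.optimize import least_squares
from scipy.spatial.transform import Rotation as Ro
d,o=pickle.load(open('w3.pkl','rb'))
R1=np.array(o['ee_rot']);p1=np.array(o['eef_pos'])
R0=np.array([[.98,.132,.149],[-.152,.017,.988],[.128,-.991,.037]]);p0=np.array([.4328,-.2918,.0464])
a=np.radians(81.5-90);M0=np.array([[np.cos(a),-np.sin(a),0],[np.sin(a),np.cos(a),0],[0,0,1]]);c0=np.array([.430,-.2893,0])
M=R1@R0.T@M0;c=p1+R1@R0.T@(c0-p0)
L=np.array([[0,-.062,.006],[0,.062,.006],[-.045,-.075,.006],[-.045,.075,.006],[-.018,-.03,.048],[-.018,.03,.048],[.018,-.03,.048],[.018,.03,.048]])
print('rigid prediction px',np.round([proj(d,M@l+c) for l in L],0).tolist(),'zaxis',M[:,2])
K=np.array([[d['fx'],0,d['cx']],[0,d['fy'],d['cy']],[0,0,1]])
px=np.array([[149,219],[359,217],[112,146],[396,143],[202,196],[314,194]],float)
for name,n in (('holes+corners',4),('+sink top',6)):
    ok,rv,tv=cv2.solvePnP(L[:n],px[:n],K,None,flags=cv2.SOLVEPNP_ITERATIVE)
    Rm=np.array(d['R']).T@cv2.Rodrigues(rv)[0];cm=np.array(d['R']).T@(tv.ravel()-d['t'])
    err=cv2.projectPoints(L[:n],rv,tv,K,None)[0].reshape(-1,2)-px[:n]
    print(name,'zaxis',Rm[:,2].round(3),'heading',np.degrees(np.arctan2(Rm[1,1],Rm[0,1])),'c',cm.round(4),'err',np.abs(err).max(),'c-tool',(R1.T@(cm-p1)).round(4))
E
python3 tilt.py
```

```text
rigid prediction px [[148.0, 221.0], [360.0, 217.0], [109.0, 146.0], [396.0, 143.0], [189.0, 234.0], [325.0, 231.0], [196.0, 297.0], [319.0, 293.0]] zaxis [ 0.01779112 -0.01327194  0.99967061]
holes+corners zaxis [ 0.02  -0.043  0.999] heading 81.75662953381001 c [ 0.422  -0.2823  0.1438] err 0.5103025040298235 c-tool [-0.0089  0.0478  0.0004]
+sink top zaxis [-0.306  0.036  0.951] heading 81.19353392338252 c [ 0.4234 -0.282   0.146 ] err 11.445052113755253 c-tool [-0.0073  0.0457  0.001 ]
```

Call:
servo_tool(series=[[[-1,0.03,0,0.08,0],[-1,0.04,0,0.13,0],[-1,0.04,0,0.15,0],[-1,0.04,0,0.15,0],[-1,0.04,0,0.15,0],[-1,0.04,0,0.15,0],[-1,0.04,0,0.15,0],[-1,0.04,0,0.15,0]]])

```text
time: 10.47
eef_pos: [0.5343, -0.0172, 0.195]
ee_rot: [[0.982, 0.088, 0.165], [-0.168, 0.033, 0.985], [0.081, -0.996, 0.047]]
force: [-0.0, -0.8, -4.6]
opening: 0.0599
```

Call:
servo_tool(series=[[[-1,0.04,0,0.15,0],[-1,0.04,0,0.15,0],[-1,0.03,0,0.13,0],[-1,0.01,0,0.06,0],[-1,0,0,0,-0.06],[-1,0,0,0,-0.06],[-1,0,0,0,-0.06],[-1,0,0,0,0]]])

```text
time: 11.13
eef_pos: [0.5735, 0.1152, 0.1786]
ee_rot: [[0.989, 0.052, -0.139], [0.137, 0.034, 0.99], [0.056, -0.998, 0.027]]
force: [-0.0, -0.0, -4.6]
opening: 0.0598
```

```bash
cat >> h.py <<'E'
R0=np.array([[.98,.132,.149],[-.152,.017,.988],[.128,-.991,.037]]);p0=np.array([.4328,-.2918,.0464])
a0=np.radians(81.5-90);M0=np.array([[np.cos(a0),-np.sin(a0),0],[np.sin(a0),np.cos(a0),0],[0,0,1]])
OFF=R0.T@(np.array([.430,-.2893,0])-p0)
def mod(X,ang=97.2):
    """module pose assuming rigid grip, plan to put its centre at X"""
    o=get_obs();R=np.array(o['ee_rot']);p=np.array(o['eef_pos']);M=R@R0.T@M0
    print('module c',(p+R@OFF).round(4),'zaxis',M[:,2].round(3),'heading y',round(np.degrees(np.arctan2(M[1,1],M[0,1])),2))
    plan(np.array(X)-R@OFF,ang)
E
python3 - <<'E'
from h import *
import pickle
mod([.5966,.1234,.10])
d=snap('wrist','w4.png');pickle.dump((d,get_obs()),open('w4.pkl','wb'))
E
```

```text
module c [0.5668 0.1159 0.1325] zaxis [0.07  0.021 0.997] heading y 98.2
t 11.13 tcp [0.5735 0.1152 0.1786] zdir 98.0 q6 -90.7 F [-0.  -0.  -4.6] op 0.0598 tooly [ 0.052  0.034 -0.998]
shift tool mm [28.7 34.2  2.4] rows units [0.115 0.137 0.01 ] turn deg 0.8 units 0.0089
```

View pics/w4.png

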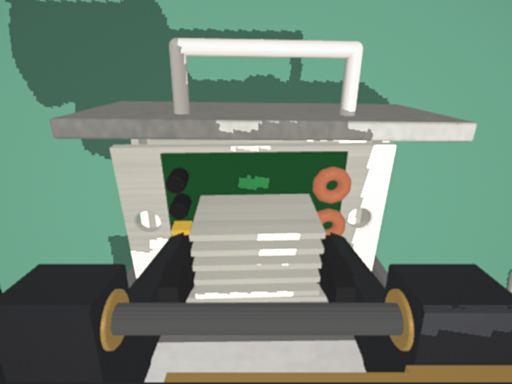

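The wrist view shows the module unmoved in the grip, with holes at (149,219) and (359,217). The bar runs from about (178,48) to (354,49) beyond the drawer panel, which gives a second check on the nest position.

```bash
python3 - <<'E'
from h import *
import pickle
d,o=pickle.load(open('w4.pkl','rb'))
hsv=cv2.cvtColor(d['frame'],cv2.COLOR_RGB2HSV)
m=((hsv[...,1]<70)&(hsv[...,2]>130)).astype(np.uint8);m[75:]=0
ys,xs=np.nonzero(m)
mid=[(u,ys[(xs==u)].min(),ys[xs==u].max()) for u in (210,265,320)];print(mid,xs.min(),xs.max())
P=[ray(d,u,(a+b)/2,.091) for u,a,b in mid];e=P[0]-P[2];psi=np.arctan2(e[1],e[0]);print(np.degrees(psi))
psi=np.radians(7.3);X=np.array([np.cos(psi),np.sin(psi)]);Y=np.array([-X[1],X[0]])
L=ray(d,xs.min()+2,50,.09)[:2];Rr=ray(d,xs.max()-2,52,.09)[:2];print('ends',L,Rr,np.linalg.norm(L-Rr),'heading',np.degrees(np.arctan2(*(Rr-L)[::-1])));c=(L+Rr)/2
bx=P[1][:2]@X; cy=c@Y; print('nest from bar',(bx+.125)*X+cy*Y)
n=np.array([.5966,.1234]);print('from pins along X,Y',n@X,n@Y,'bar',bx+.125,cy, 'grip bar est',np.array([.4733,.1096])@X+.125)
E
```

```text
[(210, np.int64(38), np.int64(56)), (265, np.int64(39), np.int64(57)), (320, np.int64(39), np.int64(58))] 169 363
-82.65412622943046
ends [0.48227458 0.05414303] [0.46695642 0.17060494] 0.11746498519266305 heading 97.49306717779194
nest from bar [0.59699673 0.12805138]
from pins along X,Y 0.6074439971506184 0.04659302872404396 bar 0.6084285419232194 0.051156297035135266 grip bar est 0.608389920780569
```

```bash
python3 - <<'E'
from h import *
print(OFF)
mod([.5969,.1274,.085])
E
```

```text
[-0.0090632  0.0456553  0.000336 ]
module c [0.5661 0.1157 0.1319] zaxis [0.072 0.02  0.997] heading y 97.95
t 11.18 tcp [0.5728 0.1151 0.178 ] zdir 97.75 q6 -90.5 F [-0.6  0.3 -5.2] op 0.0602 tooly [ 0.05   0.034 -0.998]
shift tool mm [29.5 48.8  6.1] rows units [0.118 0.195 0.025] turn deg 0.55 units 0.0062
```

Call:
servo_tool(series=[[[-1,0.05,0,0.01,0.006],[-1,0.05,0,0.01,0],[-1,0.02,0,0.006,0],[-1,0,0.05,0,0],[-1,0,0.06,0,0],[-1,0,0.05,0,0],[-1,0,0.02,0,0],[-1,0,0,0,0]]])

```text
time: 11.85
eef_pos: [0.6009, 0.1253, 0.1236]
ee_rot: [[0.993, 0.039, -0.112], [0.111, 0.032, 0.993], [0.042, -0.999, 0.027]]
force: [0.2, -0.3, -4.9]
opening: 0.06
```

```bash
python3 - <<'E'
from h import *
mod([.5969,.1274,.076])
E
```

```text
module c [0.5936 0.1261 0.0776] zaxis [0.085 0.019 0.996] heading y 96.66
t 11.85 tcp [0.6009 0.1253 0.1236] zdir 96.43 q6 -88.7 F [ 0.2 -0.3 -4.9] op 0.06 tooly [ 0.039  0.032 -0.999]
shift tool mm [3.4 1.8 0.9] rows units [0.013 0.007 0.004] turn deg -0.77 units -0.0086
```

Call:
servo_tool(series=[[[-1,0.016,0.004,0.005,-0.009],[-1,0,0,0,0]]])

```text
time: 12.02
eef_pos: [0.6038, 0.1268, 0.1214]
ee_rot: [[0.991, 0.036, -0.127], [0.125, 0.031, 0.992], [0.04, -0.999, 0.027]]
force: [-0.8, 0.8, -3.7]
opening: 0.06
```

```bash
python3 - <<'E'
from h import *
import pickle
mod([.5969,.1274,.065])
d=snap('wrist','w5.png');pickle.dump((d,get_obs()),open('w5.pkl','wb'))
s=grab_frame('side');pickle.dump(s,open('s5.pkl','wb'))
im=cv2.resize(d['frame'][120:310,90:420],None,fx=2.2,fy=1.55*1.0,interpolation=cv2.INTER_CUBIC)
u,v=map(int,proj(s,[.5969,.1274,.08]));sc=cv2.resize(s['frame'][v-60:v+60,u-110:u+110],(726,290*396//290),interpolation=cv2.INTER_CUBIC)
im=cv2.resize(im,(726,290));sc=cv2.resize(sc,(726,300));print(u,v)
cv2.imwrite('pics/c5.png',np.vstack([im,sc])[:,:,::-1])
E
```

```text
module c [0.5964 0.1274 0.0754] zaxis [0.087 0.022 0.996] heading y 97.51
t 12.02 tcp [0.6038 0.1268 0.1214] zdir 97.28 q6 -89.5 F [-0.8  0.8 -3.7] op 0.06 tooly [ 0.036  0.031 -0.999]
shift tool mm [ 0.  10.4 -0.3] rows units [ 0.     0.042 -0.001] turn deg 0.08 units 0.0008
352 269
```

View pics/c5.png

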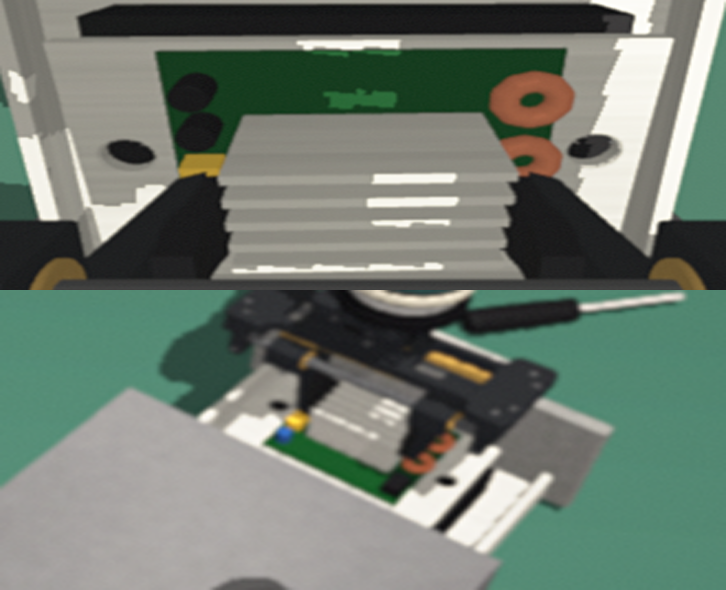

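The wrist crop shows the module above the bed, with the bed edge spanning crop columns 80 to 632 and the module 45 to 675. Both holes look down on the dark bed, and there is a grey spot in the right hole at (605,140), possibly a pin tip. The side crop shows the module level between the drawer walls. I'll compare this with projections.

```bash
python3 - <<'E'
from h import *
import pickle
d,o=pickle.load(open('w5.pkl','rb'))
psi=np.radians(7.3);X=np.array([np.cos(psi),np.sin(psi)]);Y=np.array([-X[1],X[0]])
crop=lambda p:(round((p[0]-90)*2.2),round((p[1]-120)*290/190))
l=ray(d,126.4,139.7,.055)[:2];r=ray(d,377.3,139.7,.055)[:2];print('bed w',np.linalg.norm(l-r),'Y',(l+r)/2@Y,'X',(l+r)/2@X)
R=np.array(o['ee_rot']);p=np.array(o['eef_pos']);M=R@R0.T@M0;c=p+R@OFF
n=np.array([.5969,.1274])
for s in(1,-1):
    print(s,'pin tip/base',[crop(proj(d,[*(n+s*.062*Y),z])) for z in(.071,.063,.055)],'hole top/bottom',[crop(proj(d,M@[0,s*.062,z]+c)) for z in(.006,0)],'hole xy X,Y',(M@[0,s*.062,0]+c)[:2]@X,(M@[0,s*.062,0]+c)[:2]@Y, 'z',(M@[0,s*.062,0]+c)[2])
im=d['frame']
a=im[205:230,132:168];b=im[203:228,345:381]
f=lambda q:cv2.resize(np.clip(q.astype(float)*1.5,0,255).astype(np.uint8),(396,300),interpolation=cv2.INTER_CUBIC)
cv2.imwrite('pics/c6.png',np.hstack([f(a),f(b)])[:,:,::-1])
E
```

```text
bed w 0.1533717140058408 Y 0.050930321355813366 X 0.5663646874537096
1 pin tip/base [(581, 140), (572, 132), (564, 125)] hole top/bottom [(593, 150), (586, 142)] hole xy X,Y 0.6072874403482954 0.11247220227824253 z 0.07495421525721406
-1 pin tip/base [(134, 144), (142, 136), (149, 128)] hole top/bottom [(121, 156), (128, 148)] hole xy X,Y 0.6076739911102914 -0.011501943537272156 z 0.07619371710397742
```

View pics/c6.png

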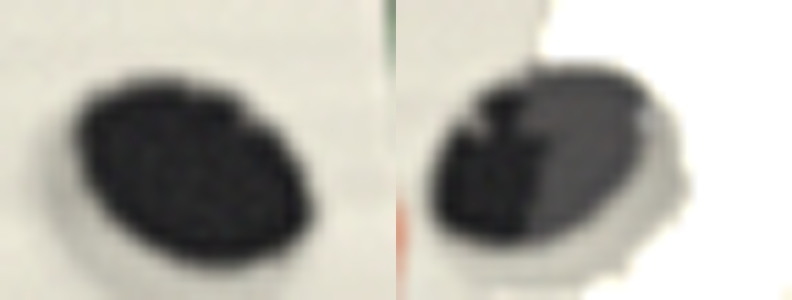

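The small pin-tip notches at the upper inner edges of both holes mirror each other. They match the projected pin tips to within about 2 mm, so I'll lower slowly.

Call:
servo_tool(series=[[[-1,0,0.025,-0.001,0],[-1,0,0.025,-0.001,0],[-1,0,0.02,0,0],[-1,0,0.015,0,0]]])

```text
time: 12.45
eef_pos: [0.6063, 0.1269, 0.103]
ee_rot: [[0.991, 0.041, -0.126], [0.125, 0.032, 0.992], [0.044, -0.999, 0.026]]
force: [-3.6, -3.0, 3.7]
opening: 0.0599
```

```bash
python3 - <<'E'
from h import *
mod([.5969,.1274,.055])
E
```

```text
module c [0.5992 0.1275 0.057 ] zaxis [0.082 0.021 0.996] heading y 97.47
t 12.45 tcp [0.6063 0.1269 0.103 ] zdir 97.24 q6 -89.5 F [-3.6 -3.   3.7] op 0.0599 tooly [ 0.041  0.032 -0.999]
shift tool mm [-2.4  1.9  0.1] rows units [-0.009  0.008  0.   ] turn deg 0.04 units 0.0005
```

Call:
servo_tool(series=[[[-1,-0.01,0.008,0,0],[-1,0,0.004,0,0]]])

```text
time: 12.62
eef_pos: [0.606, 0.1268, 0.1013]
ee_rot: [[0.991, 0.046, -0.127], [0.125, 0.032, 0.992], [0.049, -0.998, 0.026]]
force: [-2.9, -0.7, 3.6]
opening: 0.0598
```

```bash
python3 - <<'E'
from h import *
mod([.5969,.1274,.055])
E
```

```text
module c [0.599  0.1274 0.0553] zaxis [0.077 0.021 0.997] heading y 97.48
t 12.62 tcp [0.606  0.1268 0.1013] zdir 97.27 q6 -89.5 F [-2.9 -0.7  3.6] op 0.0598 tooly [ 0.046  0.032 -0.998]
shift tool mm [-2.1  0.2  0.3] rows units [-0.008  0.001  0.001] turn deg 0.07 units 0.0008
```

Call:
servo_tool(newtons=3, series=[[[-1,0,0,0,0],[-1,0,0,0,0],[-1,0,0,0,0],[0.4,0,0,0,0],[0.45,0,0,0,0],[0.6,0,0,0,0],[0.8,0,0,0,0],[0.8,0,0,0,0]]])

```text
time: 13.28
eef_pos: [0.6081, 0.1275, 0.1034]
ee_rot: [[0.991, 0.051, -0.126], [0.125, 0.034, 0.992], [0.055, -0.998, 0.027]]
force: [0.1, 0.2, -0.5]
opening: 0.0788
```

```bash
python3 - <<'E'
from h import *
mod([.5969,.1274,.055])
E
```

```text
module c [0.6014 0.1283 0.0573] zaxis [0.072 0.019 0.997] heading y 97.45
t 13.28 tcp [0.6081 0.1275 0.1034] zdir 97.25 q6 -89.5 F [ 0.1  0.2 -0.5] op 0.0788 tooly [ 0.051  0.034 -0.998]
shift tool mm [-4.7  2.  -0.4] rows units [-0.019  0.008 -0.001] turn deg 0.05 units 0.0005
```

Released with no load left on the tool. I'll lift straight up and look.

Call:
servo_tool(series=[[[0.85,0.002,-0.04,0,0],[0.85,0.005,-0.1,0.003,0],[0.85,0.005,-0.12,0.003,0],[0.85,0,-0.12,0,0],[0.85,-0.03,-0.06,-0.06,0],[0.85,-0.03,0,-0.15,0],[0.85,-0.03,0,-0.15,0],[0.85,-0.03,0,-0.15,0]]])

```text
time: 13.95
eef_pos: [0.5933, -0.0012, 0.2203]
ee_rot: [[0.989, 0.057, -0.137], [0.135, 0.036, 0.99], [0.061, -0.998, 0.028]]
force: [1.3, 0.1, -0.0]
opening: 0.0811
```

Call:
servo_tool(series=[[[0.85,-0.03,0,-0.15,0],[0.85,-0.03,0,-0.15,0],[0.85,-0.03,0,-0.15,0],[0.85,-0.03,0,-0.1,0],[0.85,0,0,0,0],[0.85,0,0,0,0]]])

```text
time: 14.45
eef_pos: [0.5824, -0.1552, 0.2231]
ee_rot: [[0.989, 0.068, -0.132], [0.13, 0.031, 0.991], [0.071, -0.997, 0.022]]
force: [-0.4, -0.1, 0.1]
opening: 0.0814
```

```bash
python3 - <<'E'
from h import *
import pickle
t=grab_frame('top');s=grab_frame('side');pickle.dump((t,s),open('end.pkl','wb'));print(get_obs()['time'],get_obs()['force'])
u,v=map(int,proj(s,[.5969,.1274,.07]))
a=cv2.resize(t['frame'][155:255,100:220],(390,325),interpolation=cv2.INTER_CUBIC);b=cv2.resize(s['frame'][v-50:v+50,u-60:u+60],(390,325),interpolation=cv2.INTER_CUBIC)
cv2.imwrite('pics/end.png',np.hstack([a,b])[:,:,::-1]);print(u,v)
E
```

```text
14.55 [-0.19200214  0.72059192 -0.27154561]
351 272
```

View pics/end.png

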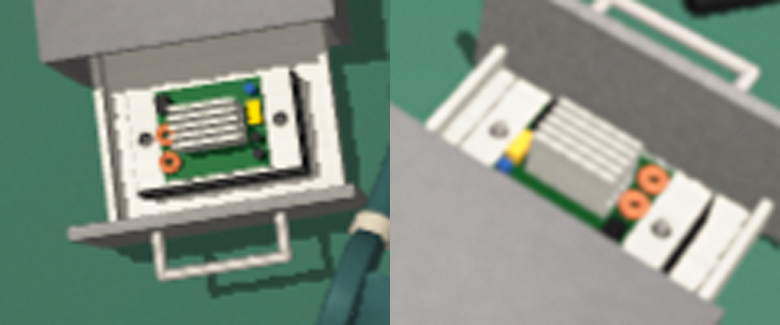

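The end view shows the module in the drawer with a pin visible inside each hole. The drawer is still out. Last check: plate and handle positions against the earlier picture of the bare bed.

```bash
python3 - <<'E'
from h import *
import pickle
t,s=pickle.load(open('end.pkl','rb'));t2=pickle.load(open('t2.pkl','rb'))
psi=np.radians(7.3);Rt=np.array([[np.cos(psi),np.sin(psi)],[-np.sin(psi),np.cos(psi)]])
# hole/pin dark blobs (top crop (146,139),(280,118)) -> darkest 5x5 centroid
for nm,d,pts,z in (('top',t,[(146,139),(280,118)],.061),('side',s,[(498-390,129),(661-390,228)],.061)):
    off=(100,155) if nm=='top' else (351-60,272-50)
    P=[ray(d,off[0]+(u+.5)/3.25-.5,off[1]+(v+.5)/3.25-.5,z)[:2] for u,v in pts];e=P[0]-P[1]
    print(nm,'holes centre X,Y',Rt@np.mean(P,0),'dist',np.linalg.norm(e),'heading',np.degrees(np.arctan2(e[1],e[0])))
def bright(d):
    h=cv2.cvtColor(d['frame'],cv2.COLOR_RGB2HSV);m=((h[...,1]<60)&(h[...,2]>150)).astype(np.uint8);return m
for n,d in(('before',t2),('after',t)):
    g=bright(d)[222:245,140:200];ys,xs=np.nonzero(g);print('handle',n,xs.mean()+140,ys.mean()+222,len(xs))
im=cv2.cvtColor(t['frame'],cv2.COLOR_RGB2GRAY)
f=lambda d,b:cv2.resize(d['frame'][b[1]:b[3],b[0]:b[2]],(390,300),interpolation=cv2.INTER_CUBIC)
u,v=351,272
cv2.imwrite('pics/end2.png',np.hstack([f(t,(130,170,195,220)),f(s,(310,245,388,305))])[:,:,::-1])
E
```

```text
top holes centre X,Y [0.61498784 0.04769559] dist 0.12321245965342253 heading 97.29817181809626
side holes centre X,Y [0.61421298 0.04803794] dist 0.12451502555094024 heading -82.98862655771732
handle before 162.63709677419354 231.51612903225805 248
handle after 163.72935779816513 231.80733944954127 218
```

The estimated hole centre is about 6.5 mm further in x than the pins were, so I'll check the raw pixels.

```bash
python3 - <<'E'
from h import *
import pickle
t,s=pickle.load(open('end.pkl','rb'));t2=pickle.load(open('t2.pkl','rb'))
g=lambda d:cv2.cvtColor(d['frame'],cv2.COLOR_RGB2GRAY)
for c in ((145,198),(186,192)):
  for n,d in(('before',t2),('after',t)):
    print(n,c);print(g(d)[c[1]-6:c[1]+7,c[0]-6:c[0]+7])
for n,d in(('before',t2),('after',t)): print(n,'panel/handle col 165',g(d)[205:245,165].tolist(), 'shell', g(d)[165:185,150].tolist())
for x in(.062,-.062):
  psi=np.radians(7.3);X=np.array([np.cos(psi),np.sin(psi)]);Y=np.array([-X[1],X[0]]);u,v=map(round,proj(s,[*(.608*X+(.0505+x)*Y),.066]));print('side',u,v);print(g(s)[v-7:v+8,u-8:u+9])
E
```

```text
before (145, 198)
[[179  58  55  56  57  56  57  56  57  57  56  57  57]
 [219  63  57  56  57  57  57  56  55  57  57  56  56]
 [220  71  55  56  57  56  56  57  58  56  57  57  57]
 [221  94  56  55  55  57  57  56  57  57  57  57  56]
 [223 105  56  56  56  56  58  56  56  56  55  56  57]
 [224 131  56  56  56  58  59  55  57  56  57  56  55]
 [222 122  57  57  60  68  75  65  56  55  58  56  57]
 [225 130  57  57  69  91 100  84  54  56  56  56  56]
 [235 180  55  57  76  99  96  83  57  57  57  57  56]
 [242 218  57  58  62  72  82  77  60  57  56  57  57]
 [241 217  65  56  58  57  58  57  55  57  57  55  57]
 [241 219  77  57  55  57  55  55  55  56  56  58  57]
 [243 224 107  57  56  57  57  57  56  55  56  57  55]]
after (145, 198)
[[228 239 239 240 239 240 241 241 229 163  95 100 115]
 [242 237 240 240 240 240 241 240 232 186 123 129 141]
 [236 225 239 239 237 236 238 238 229 184 154 154 181]
 [236 223 239 235 217 196 210 224 224 161 144 103 102]
 [236 228 240 219 114  65  59 150 207 150 116  63  92]
 [239 238 236 189  69  84  84 113 168 170 132 104 140]
 [233 221 230 167  
[... 3907 characters left out ...]
231 241 243 243 243 243 244 244 244 245 245 246 247 241 194]
 [222 229 240 243 239 234 235 238 242 244 244 244 245 246 242 205 125]
 [232 239 240 234 215 206 209 222 237 243 244 244 245 242 209 136  65]
 [240 242 229 197 174 181 190 203 231 243 246 244 240 219 152  74  42]
 [243 238 200 154 153 174 178 181 214 240 246 245 234 197 130  76  77]
 [243 235 187 133 143 166 163 157 198 237 245 244 235 218 185 154 157]
 [243 238 209 162 151 159 155 160 209 238 243 239 233 227 223 210 207]
 [243 242 236 217 198 192 195 206 231 240 237 233 229 228 224 208 198]
 [243 243 242 240 238 238 239 238 237 234 230 229 228 225 211 184 173]
 [242 243 243 243 244 244 244 242 236 229 228 228 228 224 199 172 163]]
```

The pins are inside both holes. However, the handle and panel moved about 1.3 px inward compared with before, so the placing nudged the drawer in by some 4–5 mm, which is borderline. I'll hook the bar with closed fingers and draw it gently back to the stop.

```bash
python3 - <<'E'
from h import *
plan([.4905,.1138,.2],97.3)
E
```

```text
t 14.55 tcp [ 0.5827 -0.1538  0.2229] zdir 97.7 q6 -117.7 F [-0.2  0.7 -0.3] op 0.082 tooly [ 0.068  0.031 -0.997]
shift tool mm [-57.4  24.9 277. ] rows units [-0.23   0.099  1.108] turn deg 0.4 units 0.0044
```

Call:
servo_tool(newtons=10, series=[[[-1,-0.03,0,0.12,0],[-1,-0.03,0,0.14,0],[-1,-0.03,0,0.14,0],[-1,-0.03,0,0.14,0],[-1,-0.03,0,0.14,0],[-1,-0.03,0,0.14,0],[-1,-0.03,0.02,0.14,0],[-1,-0.03,0.02,0.12,0]]])

```text
time: 15.22
eef_pos: [0.4853, 0.1225, 0.2175]
ee_rot: [[0.988, 0.075, -0.138], [0.136, 0.034, 0.99], [0.079, -0.997, 0.023]]
force: [0.5, -0.4, -0.3]
opening: 0.0303
```

Call:
servo_tool(series=[[[-1,0,0,0,0],[-1,0,0,0,0]]])

```text
time: 15.38
eef_pos: [0.4809, 0.1309, 0.2171]
ee_rot: [[0.986, 0.072, -0.151], [0.148, 0.037, 0.988], [0.077, -0.997, 0.026]]
force: [0.1, -0.0, -1.1]
opening: 0.0168
```

```bash
python3 - <<'E'
from h import *
import pickle
plan([.4905,.1138,.15],97.3)
d=grab_frame('wrist');pickle.dump(d,open('w7.pkl','wb'))
# bar in wrist view: bright, unsaturated horizontal band
h=cv2.cvtColor(d['frame'],cv2.COLOR_RGB2HSV);m=((h[...,1]<60)&(h[...,2]>120)).astype(np.uint8)
for u in (180,210,240,270,300,330):
    col=np.flatnonzero(np.diff(np.r_[0,m[:,u],0]));print(u,col.tolist()[:16])
for z in (.08,.09,.1):print(z,proj(d,[.4746,.1109,z]))
E
```

```text
t 15.38 tcp [0.4809 0.1309 0.2171] zdir 98.66 q6 -87.7 F [ 0.1 -0.  -1.1] op 0.0168 tooly [ 0.072  0.037 -0.997]
shift tool mm [  1.8  66.9 -20.1] rows units [ 0.007  0.268 -0.08 ] turn deg 1.36 units 0.0152
180 [162, 176, 181, 265]
210 [163, 176, 181, 241]
240 [164, 177, 181, 240, 272, 304, 335, 368]
270 [164, 177, 182, 241, 335, 367]
300 [167, 238, 354, 367]
330 [183, 251]
0.08 (np.float64(227.99508856428815), np.float64(163.93703477090597))
0.09 (np.float64(227.28718449633013), np.float64(167.57078194751642))
0.1 (np.float64(226.52696955773078), np.float64(171.47304640931085))
```

```bash
python3 - <<'E'
from h import *
import pickle
d=pickle.load(open('w7.pkl','rb'));psi=np.radians(7.3);X=np.array([np.cos(psi),np.sin(psi)]);Y=np.array([-X[1],X[0]])
for u,v in((210,169.5),(240,170.5)):
    p=ray(d,u,v,.091)[:2];print('bar X',p@X)
    x=(p@X+.0225)*X+.0505*Y
plan([*x,.088],97.3)
E
```

```text
bar X 0.48639774358705623
bar X 0.4869123050544046
t 15.43 tcp [0.4808 0.1306 0.217 ] zdir 98.59 q6 -87.7 F [ 0.1  0.7 -0.2] op 0.013 tooly [ 0.072  0.038 -0.997]
shift tool mm [  5.6 129.2 -21.7] rows units [ 0.022  0.517 -0.087] turn deg 1.29 units 0.0144
```

Call:
servo_tool(series=[[[-1,0.01,0.03,-0.05,0.014],[-1,0.01,0.1,-0.035,0],[-1,0,0.1,0,0],[-1,0,0.06,0,0],[-1,0,0,0,0]]])

```text
time: 15.85
eef_pos: [0.4998, 0.1074, 0.1443]
ee_rot: [[0.989, 0.081, -0.122], [0.119, 0.036, 0.992], [0.085, -0.996, 0.026]]
force: [-0.1, 0.2, -0.4]
opening: 0.0004
```

```bash
python3 - <<'E'
from h import *
psi=np.radians(7.3);X=np.array([np.cos(psi),np.sin(psi)]);Y=np.array([-X[1],X[0]])
plan([*(.5085*X+.0505*Y),.088],97.3)
E
```

```text
t 15.85 tcp [0.4998 0.1074 0.1443] zdir 97.01 q6 -89.5 F [-0.1  0.2 -0.4] op 0.0004 tooly [ 0.081  0.036 -0.996]
shift tool mm [-5.7 56.2  6. ] rows units [-0.023  0.225  0.024] turn deg -0.29 units -0.0032
```

Call:
servo_tool(series=[[[-1,-0.02,0.02,0.01,0],[-1,-0.006,0.06,0.01,0],[-1,-0.004,0.07,0,0],[-1,-0.002,0.06,0,0],[-1,0,0.03,0,0],[-1,0,0,0,0]]])

```text
time: 16.35
eef_pos: [0.4999, 0.1072, 0.0841]
ee_rot: [[0.99, 0.085, -0.11], [0.108, 0.035, 0.994], [0.089, -0.996, 0.025]]
force: [0.4, -0.1, -1.0]
opening: 0.0005
```

```bash
python3 - <<'E'
from h import *
psi=np.radians(7.3);X=np.array([np.cos(psi),np.sin(psi)]);Y=np.array([-X[1],X[0]])
plan([*(.5085*X+.0505*Y),.088],97.3)
E
```

```text
t 16.35 tcp [0.4999 0.1072 0.0841] zdir 96.33 q6 -88.9 F [ 0.4 -0.1 -1. ] op 0.0005 tooly [ 0.085  0.035 -0.996]
shift tool mm [-0.8 -3.7  7.7] rows units [-0.003 -0.015  0.031] turn deg -0.97 units -0.0108
```

Call:
servo_tool(series=[[[-1,-0.014,0,0,0],[-1,-0.014,0,0,0],[-1,-0.014,0,0,0]]])

```text
time: 16.6
eef_pos: [0.4917, 0.1054, 0.0855]
ee_rot: [[0.99, 0.09, -0.109], [0.106, 0.035, 0.994], [0.093, -0.995, 0.026]]
force: [2.3, 0.1, -1.2]
opening: 0.0004
```

Call:
servo_tool(series=[[[-1,-0.014,0,0,0],[-1,-0.014,0,0,0]]])

```text
time: 16.77
eef_pos: [0.4898, 0.1052, 0.0881]
ee_rot: [[0.989, 0.104, -0.109], [0.106, 0.037, 0.994], [0.108, -0.994, 0.026]]
force: [12.6, 1.5, -7.2]
opening: 0.0005
```

Call:
servo_tool(series=[[[-1,-0.012,0.004,0,0],[-1,-0.012,0.004,0,0]]])

```text
time: 16.93
eef_pos: [0.4898, 0.1053, 0.0894]
ee_rot: [[0.987, 0.12, -0.11], [0.106, 0.039, 0.994], [0.123, -0.992, 0.026]]
force: [6.9, 0.5, -3.7]
opening: 0.0007
```

```bash
python3 - <<'E'
from h import *
import pickle
t=grab_frame('top');t2=pickle.load(open('t2.pkl','rb'));t1=pickle.load(open('end.pkl','rb'))[0]
g=lambda d:cv2.cvtColor(d['frame'],cv2.COLOR_RGB2GRAY).astype(float)
def prof(d):
    # subpixel row of drawer-panel top edge (bright) and bar for several columns
    r=[]
    for c in (152,158,172,178,184):
        p=g(d)[230:248,c];w=np.clip(p-90,0,None);r.append(round(230+(w*np.arange(18)).sum()/max(w.sum(),1),2))
    return r
def panel(d):
    r=[]
    for c in (130,135,140,195,200,205):
        p=g(d)[205:235,c];w=np.clip(p-90,0,None);r.append(round(205+(w*np.arange(30)).sum()/max(w.sum(),1),2))
    return r
for n,d in(('stop',t2),('placed',t1),('now',t)):print(n,prof(d),panel(d))
o=get_obs();print(o['force'],o['eef_pos'])
E
```

```text
stop [np.float64(240.52), np.float64(239.93), np.float64(237.3), np.float64(236.65), np.float64(236.08)] [np.float64(221.9), np.float64(219.82), np.float64(214.75), np.float64(214.88), np.float64(210.07), np.float64(212.29)]
placed [np.float64(239.45), np.float64(238.62), np.float64(236.56), np.float64(235.67), np.float64(234.95)] [np.float64(221.12), np.float64(219.22), np.float64(214.11), np.float64(214.17), np.float64(209.53), np.float64(211.24)]
now [np.float64(237.49), np.float64(237.45), np.float64(247.0), np.float64(247.0), np.float64(235.27)] [np.float64(213.94), np.float64(218.04), np.float64(213.65), np.float64(213.08), np.float64(210.07), np.float64(211.51)]
[ 7.14720473  0.92303396 -3.62903139] [0.48975507 0.10533399 0.08942978]
```

Call:
servo_tool(series=[[[-1,0.014,0,0,0],[-1,0.01,0,0,0],[-1,0,0,0,0]]])

```text
time: 17.23
eef_pos: [0.4964, 0.1063, 0.0927]
ee_rot: [[0.986, 0.123, -0.11], [0.106, 0.039, 0.994], [0.127, -0.992, 0.026]]
force: [0.4, -0.2, 0.2]
opening: 0.0
```

```bash
python3 - <<'E'
from h import *
psi=np.radians(7.3);X=np.array([np.cos(psi),np.sin(psi)]);Y=np.array([-X[1],X[0]])
plan([*(.5055*X+.0505*Y),.2],97.3)
E
```

```text
t 17.23 tcp [0.4964 0.1063 0.0927] zdir 96.34 q6 -88.9 F [ 0.4 -0.2  0.2] op 0.0 tooly [ 0.123  0.039 -0.992]
shift tool mm [  13.  -106.3   10.9] rows units [ 0.052 -0.425  0.044] turn deg -0.96 units -0.0107
```

Call:
servo_tool(series=[[[-1,0.004,-0.04,0,0],[-1,0.012,-0.1,0,0],[-1,0.014,-0.12,0,0],[-1,0.014,-0.12,0,0],[-1,0.01,-0.1,-0.05,0],[-1,0,0,-0.15,0],[-1,0,0,-0.15,0],[-1,0,0,-0.15,0]]])

```text
time: 17.9
eef_pos: [0.5056, -0.0194, 0.221]
ee_rot: [[0.985, 0.119, -0.122], [0.118, 0.041, 0.992], [0.123, -0.992, 0.026]]
force: [0.5, 0.5, -1.1]
opening: 0.0002
```

Call:
servo_tool(series=[[[-1,0,0,-0.15,0],[-1,0,0,-0.15,0],[-1,0,0,-0.15,0],[-1,0,0,-0.1,0],[-1,0,0,0,0],[-1,0,0,0,0]]])

```text
time: 18.4
eef_pos: [0.5216, -0.1684, 0.2244]
ee_rot: [[0.985, 0.124, -0.117], [0.113, 0.037, 0.993], [0.128, -0.992, 0.023]]
force: [-1.6, 0.7, -0.4]
opening: 0.0006
```

```bash
python3 - <<'E'
from h import *
import pickle
t=grab_frame('top');s=grab_frame('side');t2=pickle.load(open('t2.pkl','rb'));t1,s1=pickle.load(open('end.pkl','rb'));t0=pickle.load(open('top.pkl','rb'))
g=lambda d:cv2.cvtColor(d['frame'],cv2.COLOR_RGB2GRAY).astype(float)
def prof(d,a,b,cs):
    r=[]
    for c in cs:
        p=g(d)[a:b,c];w=np.clip(p-90,0,None);r.append(round(float(a+(w*np.arange(b-a)).sum()/max(w.sum(),1)),2))
    return r
for n,d in(('stop',t2),('placed',t1),('now',t)):print(n,prof(d,230,248,(152,158,172,178,184)))
psi=np.radians(7.3);Rt=np.array([[np.cos(psi),np.sin(psi)],[-np.sin(psi),np.cos(psi)]])
P=[];Q=[]
for c in((145,198),(186,192)):
    w=np.clip(200-g(t)[c[1]-4:c[1]+5,c[0]-3:c[0]+4],0,None);ys,xs=np.mgrid[c[1]-4:c[1]+5,c[0]-3:c[0]+4]
    if c[0]==186: pass
    u,v=(w*xs).sum()/w.sum(),(w*ys).sum()/w.sum();P.append(ray(t,u,v,.061)[:2])
    w=np.clip(g(t2)[c[1]-2:c[1]+6,c[0]-3:c[0]+4]-60,0,None);ys,xs=np.mgrid[c[1]-2:c[1]+6,c[0]-3:c[0]+4]
    u,v=(w*xs).sum()/w.sum(),(w*ys).sum()/w.sum();Q.append(ray(t2,u,v,.066)[:2])
for n,A in(('holes now',P),('pins at stop',Q)):e=A[0]-A[1];print(n,Rt@np.mean(A,0),np.linalg.norm(e),np.degrees(np.arctan2(e[1],e[0])))
for b,n in(((285,180,335,212),'spare'),((240,120,265,145),'bottle'),((360,178,402,240),'meter')):
    x0,y0,x1,y1=b;print(n,'mean diff',np.abs(g(t)-g(t0))[y0:y1,x0:x1].mean())
print(g(t)[191:205,139:152].astype(int));o=get_obs();print(o['time'],o['force'],o['eef_pos'])
E
```

```text
stop [240.52, 239.93, 237.3, 236.65, 236.08]
placed [239.45, 238.62, 236.56, 235.67, 234.95]
now [240.6, 239.95, 237.29, 236.67, 235.99]
holes now [0.61151801 0.04793796] 0.12319707139368866 97.149314527321
pins at stop [0.60746414 0.04690021] 0.12296448947610802 97.26927261006506
spare mean diff 6.060625
bottle mean diff 2.4736
meter mean diff 2.121351766513057
[[194 238 238 238 239 238 238 238 224 138  49  52  75]
 [225 238 237 238 238 238 237 237 231 182  90  90 127]
 [240 234 237 237 237 237 238 238 234 192  89  91 107]
 [235 223 239 238 238 238 239 239 238 215 106 117 122]
 [234 222 238 238 237 236 236 237 236 212 136 149 167]
 [236 225 238 236 229 218 214 228 229 194 149 117 130]
 [238 235 237 225 162  77  76 158 208 164 137  71  77]
 [229 219 235 193  76  60  75 103 158 170 143 105 121]
 [231 218 233 179  73  93  99 107 162 194 153 144 151]
 [235 225 235 206 120 103 108 155 221 227 166 137 139]
 [242 239 234 233 202 152 174 218 240 233 191  82  70]
 [241 234 224 239 239 239 239 238 238 238 215  95 105]
 [242 235 225 239 238 239 239 239 239 238 212 124 136]
 [242 236 228 240 240 240 240 241 241 233 193 159 147]]
18.5 [-0.00264525  0.03962192 -0.06616932] [ 0.52173139 -0.16708025  0.22424583]
```

The drawer is back at its stop, since its profile matches the earlier one. The plate sits slightly off centre on the pins (play is 2.5 mm), and I can't view any more pictures. I'll check flatness by lightly touching the heat sink top with closed fingers: if the plate is seated the top is at z = 0.103.

```bash
python3 - <<'E'
from h import *
plan([.5936,.1265,.2],97.3)
E
```

```text
t 18.5 tcp [ 0.5217 -0.1671  0.2242] zdir 96.85 q6 -122.3 F [-0.   0.  -0.1] op 0.0005 tooly [ 0.125  0.037 -0.991]
shift tool mm [101.6  44.  282.3] rows units [0.406 0.176 1.129] turn deg -0.45 units -0.005
```

Call:
servo_tool(series=[[[-1,0.05,0,0.12,0],[-1,0.05,0,0.14,0],[-1,0.05,0,0.14,0],[-1,0.05,0,0.14,0],[-1,0.05,0,0.14,0],[-1,0.05,0,0.14,0],[-1,0.04,0,0.1,0],[-1,0,0,0,0]]])

```text
time: 19.17
eef_pos: [0.5736, 0.0921, 0.2423]
ee_rot: [[0.984, 0.123, -0.126], [0.122, 0.042, 0.992], [0.127, -0.992, 0.026]]
force: [0.4, -0.9, -0.3]
opening: 0.0005
```

```bash
python3 - <<'E'
from h import *
plan([.5936,.1265,.14],97.3)
E
```

```text
t 19.17 tcp [0.5736 0.0921 0.2423] zdir 97.26 q6 -92.2 F [ 0.4 -0.9 -0.3] op 0.0005 tooly [ 0.123  0.042 -0.992]
shift tool mm [ 10.9 105.3  28.9] rows units [0.043 0.421 0.116] turn deg -0.04 units -0.0005
```

Call:
servo_tool(series=[[[-1,0.02,0,0.06,0],[-1,0.015,0.06,0.05,0],[-1,0,0.12,0,0],[-1,0,0.12,0,0],[-1,0,0.06,0,0],[-1,0,0,0,0]]])

```text
time: 19.67
eef_pos: [0.5859, 0.136, 0.1563]
ee_rot: [[0.981, 0.126, -0.145], [0.141, 0.045, 0.989], [0.132, -0.991, 0.026]]
force: [-1.1, -1.1, 0.3]
opening: 0.0005
```

```bash
python3 - <<'E'
from h import *
plan([.5936,.1265,.121],97.3)
E
```

```text
t 19.67 tcp [0.5859 0.136  0.1563] zdir 98.35 q6 -89.1 F [-1.1 -1.1  0.3] op 0.0005 tooly [ 0.126  0.045 -0.991]
shift tool mm [  1.6  35.5 -11.5] rows units [ 0.006  0.142 -0.046] turn deg 1.05 units 0.0117
```

Call:
servo_tool(series=[[[-1,0.004,0.05,-0.03,0],[-1,0.002,0.04,-0.016,0],[-1,0,0.016,0,0],[-1,0,0,0,0]]])

```text
time: 20.0
eef_pos: [0.5914, 0.126, 0.1292]
ee_rot: [[0.981, 0.126, -0.148], [0.144, 0.045, 0.989], [0.131, -0.991, 0.026]]
force: [-0.4, 0.9, -0.0]
opening: 0.0003
```

Call:
servo_tool(series=[[[-1,0,0.01,0,0],[-1,0,0.01,0,0]]])

```text
time: 20.17
eef_pos: [0.5931, 0.1256, 0.1255]
ee_rot: [[0.981, 0.128, -0.147], [0.142, 0.045, 0.989], [0.134, -0.991, 0.026]]
force: [0.0, -0.7, 0.9]
opening: 0.0008
```

Call:
servo_tool(series=[[[-1,-0.001,0.008,0,0],[-1,-0.001,0.006,0,0]]])

```text
time: 20.33
eef_pos: [0.594, 0.1256, 0.1229]
ee_rot: [[0.981, 0.131, -0.147], [0.142, 0.046, 0.989], [0.136, -0.99, 0.026]]
force: [0.7, 0.6, 0.1]
opening: 0.0001
```

Call:
servo_tool(series=[[[-1,-0.001,0.006,0,0]]])

```text
time: 20.42
eef_pos: [0.5944, 0.1256, 0.1217]
ee_rot: [[0.98, 0.132, -0.147], [0.142, 0.046, 0.989], [0.137, -0.99, 0.026]]
force: [-0.4, -0.4, 0.2]
opening: 0.0006
```

Call:
servo_tool(series=[[[-1,-0.001,0.005,0,0]]])

```text
time: 20.5
eef_pos: [0.5947, 0.1257, 0.1212]
ee_rot: [[0.98, 0.132, -0.147], [0.142, 0.046, 0.989], [0.138, -0.99, 0.026]]
force: [-3.6, -0.5, 8.6]
opening: 0.0004
```

Contact came at a sink height of 0.1032 m against 0.103 expected, so the module is seated flat. I'll retreat and do the final check of the drawer.

Call:
servo_tool(series=[[[-1,0.002,-0.03,0,0],[-1,0.012,-0.1,0,0],[-1,0.014,-0.12,0,0],[-1,0.01,-0.1,-0.08,0],[-1,0,0,-0.15,0],[-1,0,0,-0.15,0],[-1,0,0,-0.15,0],[-1,0,0,-0.15,0]]])

```text
time: 21.17
eef_pos: [0.6188, -0.043, 0.214]
ee_rot: [[0.978, 0.137, -0.16], [0.155, 0.048, 0.987], [0.143, -0.989, 0.026]]
force: [-0.4, -0.4, -1.4]
opening: -0.0001
```

Call:
servo_tool(series=[[[-1,0,0,-0.15,0],[-1,0,0,-0.15,0],[-1,0,0,-0.15,0],[-1,0,0,0,0],[-1,0,0,0,0]]])

```text
time: 21.58
eef_pos: [0.6387, -0.1673, 0.2156]
ee_rot: [[0.977, 0.145, -0.154], [0.149, 0.043, 0.988], [0.15, -0.989, 0.021]]
force: [0.0, -0.4, -0.3]
opening: 0.0006
```

```bash
python3 - <<'E'
from h import *
import pickle
t=grab_frame('top');t2=pickle.load(open('t2.pkl','rb'))
g=lambda d:cv2.cvtColor(d['frame'],cv2.COLOR_RGB2GRAY).astype(float)
for n,d in(('stop',t2),('now',t)):
    r=[]
    for c in(152,158,172,178,184):
        p=g(d)[230:248,c];w=np.clip(p-90,0,None);r.append(round(float(230+(w*np.arange(18)).sum()/w.sum()),2))
    print(n,r)
print(g(t)[193:204,139:152].astype(int));o=get_obs();print(o['time'],o['force'],o['eef_pos'])
E
```

```text
stop [240.52, 239.93, 237.3, 236.65, 236.08]
now [240.42, 239.77, 237.25, 236.67, 235.99]
[[242 237 239 240 240 240 241 241 236 196  94  96 112]
 [237 226 241 241 241 241 241 241 240 218 112 123 132]
 [236 225 241 239 239 238 237 239 236 209 147 161 171]
 [238 229 240 237 226 210 210 224 223 168 152 115 130]
 [240 237 240 225 154  77  70 146 200 166 130  72  79]
 [233 223 238 196  80  71  85  99 152 172 142 107 130]
 [234 221 234 183  85 104 100 107 163 198 162 143 150]
 [238 228 238 211 130 110 112 159 224 232 181 132 130]
 [244 242 238 236 210 167 177 222 242 236 195  91  85]
 [243 236 227 241 241 241 241 241 241 241 218 105 117]
 [244 238 228 241 241 241 241 242 241 240 217 135 151]]
21.6333 [-0.45567265 -0.96384612 -0.30181186] [ 0.63874402 -0.16721448  0.21567286]
```

The drawer is at its stop, to within about 0.1 px (0.3 mm).

```bash
python3 -c "
from workcell import manip; print(manip.job_done())"
```

```text
the job is handed in; nothing more can be done
None
```

I pulled the drawer out to its stop and set the power module on the test bed with both holes over the pins, then handed the job in at about 21.6 s. No verdict was reported.

**What happened:** I gripped the handle to pull the drawer out, then picked the module up by its heat sink and lowered it onto the pins. Setting it down pushed the drawer in by about 3–4 mm. I hooked the handle bar with closed fingers and drew the drawer back to the stop.

**Last checks:**
- **Drawer:** the handle is within about 0.15 px (about 0.4 mm) of where it was at the stop.
- **Module height and flatness:** a light touch put the heat sink top at about 0.1032 m, against 0.103 m expected when seated flat. I touched it at one place only.
- **Position and angle:** the pins show inside both holes, and the plate's angle agrees with the bed to about 0.2°.
- **Robot:** the arm stands clear and touches nothing.
- **Bystanders:** in the top view the bottle and multimeter look unchanged. The area around the smaller board differed a little more (mean grey-level change 6, against about 2 for the others). I put that down to the arm's shadow but did not look into it.

**What disagreed:**
- **Module centre:** the top camera put the hole centre about 4 mm from the pins towards the box. The holes allow only 2.5 mm of play, so I judged this measurement to be thrown off by shadow in the holes.
- **Sideways position of the drawer:** the top and wrist cameras differed by 4–5 mm. I went with the wrist camera, and the module fitted over the pins.

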